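Sweep the leftover fittings into the scrap pan

TASK

On the bench, just beyond the 30 cm high upright door panel that stands between it and you, take the bench sweeper by its orange grip and sweep the four leftover fittings (two white terminal strips, a grey and a black cable gland) off the bench through the open mouth of the blue scrap pan, until each lies wholly inside the pan. Then stand the sweeper upright on the bench again, within about 10 cm of where you found it, and let go. Move the fittings with the sweeper only, never with the gripper, and leave the glue bottle and the lock barrel undisturbed.

Things in the scene. Friction and masses are not known exactly. Their poses are not given: they have to be found in the camera images.
- sweeper: loose bench sweeper, 0.3 kg, standing upright. Wooden block 28 (x) x 130 (y) mm, top 40 mm up, rubber sole; 30 mm high aluminium wings splay forward from its ends, tips at x = +54 mm, 165 mm apart. Orange upright grip on the block's centre, 26 mm square, sides along x and y, 44 to 135 mm above the bench. Origin: centre of the block's underside, below the grip; z up. It sweeps towards its own +x.
- scrap_pan: blue steel pan fixed to the bench, 206 (y) x 170 (x) mm; 3 mm walls, 40 mm high, on three sides; the side at its own -x is the open mouth, 200 mm clear. Floor 2.5 mm above the bench; the first 23 mm at the mouth slope up from the bench to it. Origin: centre of the underside; lip edge at x = -85 mm, back wall at x = +85 mm (a hanging tab sticks out 27 mm behind it).
- grey_gland: loose grey cable gland, 24 mm across and 34 mm tall, standing on end at the start (it may topple and roll); one of the four fittings; origin at the centre of the underside as it stands
- strip_a: loose white six-way terminal strip lying on its flat base, 22 (x) x 60 (y) x 18 mm; one of the four fittings; origin at the centre of its underside
- strip_b: a second terminal strip, the same as strip_a
- black_gland: loose black cable gland, 22 mm across and 30 mm tall, standing on end at the start (it may topple and roll); one of the four fittings; origin at the centre of the underside as it stands
- glue_bottle: white glue bottle with a red nozzle, standing, 45 mm across and 140 mm tall, to be left alone; origin at the centre of the underside
- lock_barrel: spare lock barrel, pale grey with a brass-coloured band, standing on its wider end, 31 mm across and 78 mm tall, to be left alone; origin at the centre of the underside

How it is judged:
By the outcome, as a careful person would: the job done as asked, in the order asked, and still so for the second after the job is handed in, with the robot touching nothing.
It also fails if it takes over 48 s, if anything falls off the work surface, if the arm or the gripper's body presses on something with over 40 N, if the wrist force passes 120 N, or if a joint passes its speed limit or range.

ROBOT

A 6-joint arm with a two-finger parallel gripper is mounted at the origin on a cart in front of the work surface, level with it; the furniture and walls round the work are solid. World frame = base frame: x ahead of the robot, y to its left, z up, the work surface at z = 0. Lengths are in m, angles in rad, forces in N, time in s.
With the tool pointing down it reaches from about 0.425 to 0.925 m from the base axis. Payload 12.5 kg.
Tool frame: the origin (TCP) lies between the finger pads; the fingertips stand tip_reach ahead of it and the grasp point (between the pads) lies 3 mm ahead of it (tip_reach is the distance from the TCP to the fingertips, in m); z points along the fingers, y is the direction in which the jaws open and shut (so a half turn about z gives the same grasp; the last joint's range is limited). The gripper opens to 85 mm and grips with 20 to 120 N. Pads are 22 mm wide; open, the fingers measure 114 mm over their backs; the gripper's body (76 mm by 85 mm) begins 54 mm behind the grasp point. The pads swing forward as they close: fully open they stand 13 mm farther back than shut.
Start: joints at [1.011, 0.491, 1.559, -0, 1.092, -0.106], TCP at [0.274, 0.562, 0.253] pointing down, gripper open.
Joint ranges: [-3.1, 3.1], [-0.84, 2.19], [0.05, 2.79], [-1.13, 4.28], [0.06, 2.93], [-2.69, 2.69]. Speed limits (rad/s): [2.22, 2.22, 2.79, 3.14, 3.14, 3.14].

INTERFACE

Orientations are given as a unit quaternion [w, x, y, z].
In Python, from rig import * gives the robot as it stands.
- The arm moves only by the tool move_arm, never from a script. Its argument "targets" is text: rows parted by semicolons, each of 7 numbers parted by spaces: the closure, from 0 (fully open) to 1 (shut), then the shift along the tool's x, y, z as a fraction of full scale, then the turn, a rotation vector about the tool's x, y, z as a fraction of full scale. In form: grip dx dy dz ax ay az; .... A call has 1 to 12 rows; each row is the pose to reach, as a shift and turn from the pose commanded when the call began, along the tool's axes at that moment, turning the shorter way round; what a row does not reach only later rows make up. Full scale, the value 1, is 0.1 m for a shift and 2 pi rad for a turn. A row lasts 1/12 s, in which the tool goes at most 41.7 mm and 7.16 degrees, less where a joint would pass 70% of its speed; a pose out of reach is approached as far as the arm can. A call with a number of a shift or a turn outside -1 to 1 is refused whole. A call with a gripper value outside its range is refused whole. The fingers move at their own pace and stop on an object; "force" is the grip in N (left out, the last holds). Time passes only in rows, so rows that repeat a pose let the fingers close. It gives the time, the measured TCP pose, the force and the opening at its end, in the units of the state.
- read_state(): the state, without advancing time (a new reading comes with each control period).
- snapshot(name): name is "side" or "top"; returns a dict with "img" (420x560x3 uint8, blue, green, red), "z_map" (420x560 float32, m along the optical axis (not along the pixel's ray), 0 where there is no reading), "fx", "fy", "cx", "cy" (pixels), "position" and "rotation" of the camera in the world. Camera axes: x right, y up, looking along -z (the intrinsics and any distortion apply to the point x, -y, -z); pixel columns grow to the right and rows downward; lengths in m; the calibration is good to about 2 mm. A picture is of the moment at which its call begins.
- sign_off(): hands the job in, once; it reports no verdict.
The state is a dict: "time_s": time; "joint_positions": joint angles; "qvel": joint speeds; "tau": joint torques, N m; "tool_pos": TCP position; "ee_rot": TCP orientation; "wrist_force": force on the tool from outside, world axes, zero at the start; "torque": the same for the moment, N m; "gripper_width": opening from 0.0 (shut) to 1.0 (fully open).
Only numpy, scipy, OpenCV 4.12 (cv2) and the standard library are available. Lean on these libraries where they do the work, as an engineer would, in place of code of your own. Each camera call takes 0.05 s, during which the arm holds its last target.

## Working session

There is one attempt and no reset: what is moved stays moved. The work goes in short steps, Python scripts to look and compute and a tool call to move; the robot and the scene stay as the last step left them, time stands still between calls to the robot, and variables do not carry over. Pictures are saved under pics/ and viewed, and the job is handed in when it is done.

Besides the shell and the picture viewer there is one more tool, called after "Emit:" as name(argument=value, ...) on one line, values as JSON. move_arm: Moves the arm, as the interface text tells. Shift numbers are shares of 0.1 m and turn numbers shares of 2 pi rad, none past 1 either way. Its arguments: {"type":"object","properties":{"targets":{"type":"string"},"force":{"type":"number"}},"required":["targets"]}

```bash
ls; mkdir -p pics; python3 - <<'E'
from rig import *
import cv2,pickle
s=read_state();print(s)
d={}
for n in("side","top"):
    v=snapshot(n);d[n]=v;cv2.imwrite(f"pics/{n}0.png",v["img"]);print(n,v["fx"],v["fy"],v["cx"],v["cy"],v["position"],v["rotation"],[k for k in v])
pickle.dump(d,open("d0.pkl","wb"))
E
```

```text
pics
{'time_s': 0.0, 'joint_positions': array([ 1.01140362e+00,  4.91553056e-01,  1.55945990e+00, -7.15645249e-06,
        1.09171104e+00, -1.05608320e-01]), 'qvel': array([ 0.00152035, -0.00178486, -0.00044205, -0.00034113, -0.00109516,
       -0.0001713 ]), 'tau': array([-2.31066888e-04, -6.18443084e+01, -2.61583006e+01, -9.14848033e-05,
        4.15658011e-03,  1.07739712e-05]), 'tool_pos': array([0.27385534, 0.56157551, 0.25272817]), 'ee_rot': array([-1.81640177e-04,  2.24948815e-01,  9.74370418e-01, -5.35729029e-04]), 'wrist_force': array([0.49957595, 0.03954064, 0.05268715]), 'torque': array([0.02213979, 0.02304471, 0.01261799]), 'gripper_width': 1.0032966634888076}
side 380.02955004230284 380.02955004230284 286.58038105786363 206.96112514083472 [ 0.47394921 -0.73861467  0.56532379] [ 0.88213279  0.44924072 -0.06479387 -0.12580253] ['img', 'z_map', 'fx', 'fy', 'cx', 'cy', 'position', 'rotation']
top 420.78801460287855 420.78801460287855 277.73532959483 207.65654228063985 [ 0.49875544 -0.01940849  0.96177829] [ 0.70759649  0.05385058 -0.07028154 -0.70104766] ['img', 'z_map', 'fx', 'fy', 'cx', 'cy', 'position', 'rotation']
```

View pics/side0.png

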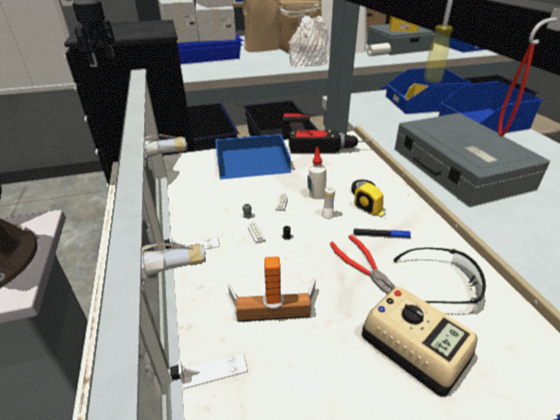

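View pics/top0.png

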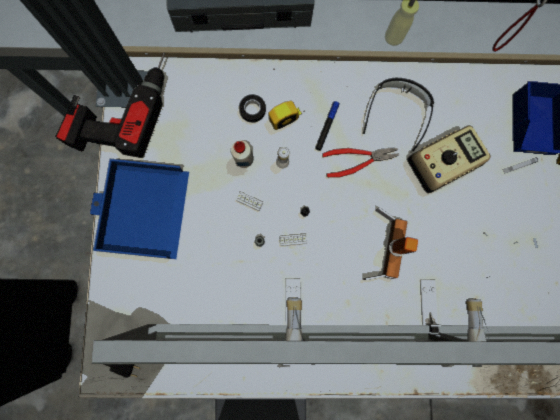

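The top view shows the blue pan on the left (140,208), the sweeper at (398,250) facing left, the fittings between them at (250,201), (305,211), (260,240) and (292,240), the glue bottle at (241,150), the barrel at (283,155), and the panel along row 350. Next I'll measure them.

```bash
cat > h.py <<'E'
import numpy as np,cv2,pickle
from scipy.spatial.transform import Rotation as R
def rot(v):
    q=v["rotation"];return R.from_quat([q[1],q[2],q[3],q[0]]).as_matrix()
def cloud(v):
    z=v["z_map"];u,w=np.meshgrid(np.arange(z.shape[1]),np.arange(z.shape[0]))
    p=np.stack([(u-v["cx"])/v["fx"]*z,-(w-v["cy"])/v["fy"]*z,-z],-1)
    return p@rot(v).T+np.array(v["position"])
def plane(v,uv,h):
    uv=np.atleast_2d(uv).astype(float)
    d=np.stack([(uv[:,0]-v["cx"])/v["fx"],-(uv[:,1]-v["cy"])/v["fy"],-np.ones(len(uv))],-1)@rot(v).T
    P=np.array(v["position"]);t=(h-P[2])/d[:,2];return P+t[:,None]*d
def proj(v,p):
    c=(np.atleast_2d(p)-np.array(v["position"]))@rot(v)
    return np.stack([v["cx"]+v["fx"]*c[:,0]/-c[:,2],v["cy"]-v["fy"]*c[:,1]/-c[:,2]],-1)
E
python3 - <<'E'
from h import *
np.set_printoptions(precision=4,suppress=True)
d=pickle.load(open("d0.pkl","rb"));t=d["top"];C=cloud(t)
for n,u,w in [("pan",140,208),("bench",200,290),("swgrip",405,245),("swblock",393,262),("tipA",378,208),("tipB",364,276),("glue",241,148),("barrel",283,151),("stripU",250,201),("blk",305,211),("gry",260,240),("stripL",292,240),("door",250,345),("door2",250,358),("door3",250,330),("clampA",294,302),("plier",335,175),("white plate",293,283)]:
    print(n,C[w,u],t["z_map"][w,u])
im=t["img"];hsv=cv2.cvtColor(im,cv2.COLOR_BGR2HSV)
o=cv2.inRange(hsv,(5,140,90),(18,255,255))
n,l,st,c=cv2.connectedComponentsWithStats(o)
for i in range(1,n):
    if st[i,4]>80: print("orange",st[i],c[i]); P=C[l==i]; print(P.min(0),P.max(0))
cv2.imwrite("pics/c1.png",cv2.resize(im[130:300,80:440],None,fx=2.2,fy=2.2,interpolation=cv2.INTER_CUBIC))
cv2.imwrite("pics/c2.png",cv2.resize(d["side"]["img"][130:330,200:400],None,fx=3,fy=3,interpolation=cv2.INTER_CUBIC))
# height clusters in region
m=(C[...,2]>0.006)&(C[...,2]<.2)&(t["z_map"]>0)&(C[...,0]>.36)&(C[...,0]<.75)&(C[...,1]>-.4)&(C[...,1]<.55)
n,l,st,c=cv2.connectedComponentsWithStats(m.astype(np.uint8))
for i in range(1,n):
    if st[i,4]>25: P=C[l==i]; print(st[i],P.min(0),P.max(0),"med",np.median(P,0))
E
```

```text
pan [ 0.6655  0.2764 -0.0011] 0.9703553
bench [ 0.4808  0.1316 -0.0029] 0.94300044
swgrip [ 0.5735 -0.2906  0.1352] 0.8327229
swblock [ 0.5446 -0.2935  0.0404] 0.9210841
tipA [ 0.6665 -0.2679  0.0282] 0.95379466
tipB [ 0.5145 -0.2382 -0.0005] 0.9548864
glue [0.776  0.0394 0.1125] 0.88314396
barrel [ 0.7821 -0.0501  0.077 ] 0.92119646
stripU [0.681  0.0225 0.0192] 0.9587133
blk [ 0.6605 -0.1036  0.012 ] 0.9651117
gry [ 0.5929 -0.0014  0.012 ] 0.9509979
stripL [ 0.5934 -0.0737  0.0135] 0.9511649
door [0.4056 0.0059 0.2999] 0.6345884
door2 [0.3865 0.0056 0.2979] 0.6332883
door3 [0.3951 0.018  0.    ] 0.92767537
clampA [ 0.4673 -0.0633  0.2544] 0.6918026
plier [ 0.7469 -0.1743  0.0105] 0.9832653
white plate [ 0.4978 -0.0766  0.0045] 0.94334793
orange [395 219  12  16 111] [400.4775 225.1261]
[ 0.6066 -0.3275  0.0343] [ 0.64   -0.3012  0.0424]
orange [404 238  14  14 151] [410.6424 244.2583]
[ 0.4988 -0.3162  0.1232] [ 0.5878 -0.0194  0.9618]
orange [387 254  14  23 232] [393.2069 265.7974]
[ 0.4988 -0.3104  0.0334] [ 0.5621 -0.0194  0.9618]
[  90  168   80   91 1050] [0.5509 0.2005 0.006
[... 285 characters left out ...]
0.6622 -0.0047  0.0061] [0.7041 0.0554 0.0206] med [0.6828 0.0252 0.0124]
[301 206   9  11  65] [ 0.6496 -0.1123  0.0065] [ 0.6695 -0.0934  0.0321] med [ 0.66   -0.1019  0.0262]
[ 363  208   55   72 1284] [ 0.5076 -0.3278  0.006 ] [ 0.6676 -0.2336  0.1375] med [ 0.5739 -0.2953  0.0387]
[279 234  27  12 251] [ 0.5823 -0.1037  0.0063] [ 0.6079 -0.0444  0.0202] med [ 0.5952 -0.0758  0.0123]
[255 236   9  11  77] [ 0.5797 -0.0084  0.0062] [0.6002 0.0095 0.0349] med [0.5904 0.0006 0.0301]
[ 302  314  165   27 1337] [ 0.3806 -0.3954  0.0063] [ 0.432  -0.0857  0.1606] med [ 0.3873 -0.2764  0.024 ]
[ 117  324  169   17 1458] [ 0.3804 -0.0585  0.0095] [0.4089 0.242  0.1982] med [0.3876 0.1266 0.0252]
```

View pics/c1.png

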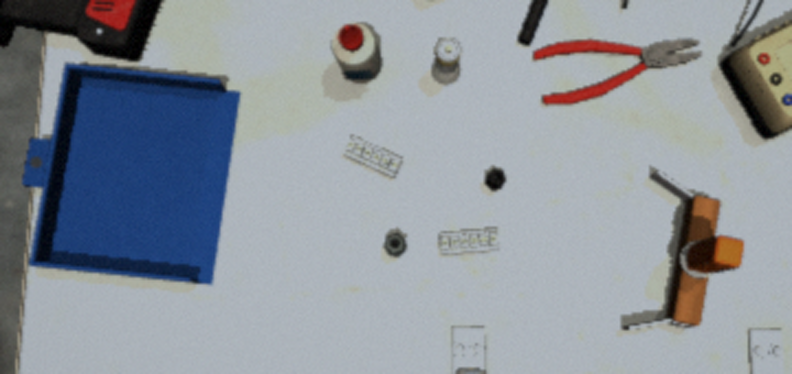

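View pics/c2.png

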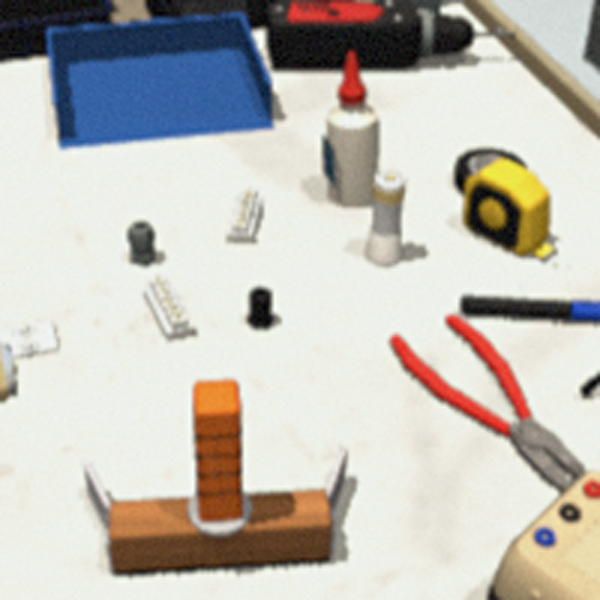

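```bash
python3 - <<'E'
from h import *
np.set_printoptions(precision=4,suppress=True)
d=pickle.load(open("d0.pkl","rb"));t=d["top"]
for n in("top","side"):
    v=d[n];C=cloud(v);hsv=cv2.cvtColor(v["img"],cv2.COLOR_BGR2HSV)
    ok=(v["z_map"]>0)&(abs(C[...,1]+.29)<.1)&(abs(C[...,0]-.57)<.12)
    g=ok&(C[...,2]>.125)&(C[...,2]<.145); P=C[g]; print(n,"grip top n",len(P),P.min(0),P.max(0),P.mean(0), cv2.minAreaRect((P[:,:2]*1000).astype(np.float32)))
    b=ok&(C[...,2]>.034)&(C[...,2]<.046)&(hsv[...,1]>80); P=C[b]; print(" block top",len(P),P.mean(0),cv2.minAreaRect((P[:,:2]*1000).astype(np.float32)))
    b=ok&(C[...,2]>.01)&(C[...,2]<.036)&(C[...,1]>-.262); P=C[b]; print(" wings",len(P));print(P[P[:,0].argsort()][::max(1,len(P)//12)])
    # by colour rays: orange contour to plane
    # pan
    m=cv2.inRange(hsv,(100,120,40),(125,255,255)); m=(m>0)&(C[...,1]>.15)&(C[...,0]>.5)&(C[...,0]<.8)&(v["z_map"]>0)&(C[...,1]<.4)
    P=C[m&(C[...,2]<.012)];print(" panfloor",P.min(0),P.max(0),cv2.minAreaRect((P[:,:2]*1000).astype(np.float32)))
    P=C[m&(C[...,2]>.033)];print(" panrim",P.min(0),P.max(0),cv2.minAreaRect((P[:,:2]*1000).astype(np.float32)))
v=t
# pan key corners by pixel (top crop coords /2.2 + (80,130))
for nm,(u,w),h in [("lip hi",(240,93),0),("lip lo",(212,283),0),("back lo",(31,265),.04),("back hi",(66,64),.04),("wall tip hi",(225,80),.04),("wall tip lo",(195,268),.04),
  ("block hi-left",(696,194),.04),("block hi-r",(719,201),.04),("block lo-r",(697,326),.04),("block lo-l",(674,321),.04),("tip hi",(651,168),.03),("tip lo",(622,319),.03)]:
    print(nm,plane(v,[u/2.2+80-.3,w/2.2+130-.3],h))
C=cloud(t)
for r in range(335,372,4): print(r,C[r,200],C[r,100])
print("door left end",C[350,90:105:2])
E
```

```text
top grip top n 173 [ 0.5625 -0.3164  0.1251] [ 0.5902 -0.2889  0.1375] [ 0.5764 -0.3018  0.1326] ((576.6290893554688, -303.1199951171875), (26.3042049407959, 25.386743545532227), 78.80777740478516)
 block top 526 [ 0.5744 -0.3015  0.0383] ((576.781494140625, -302.7001647949219), (28.95508575439453, 129.56832885742188), 78.82476806640625)
 wings 30
[[ 0.5076 -0.2354  0.0303]
 [ 0.5076 -0.2399  0.03  ]
 [ 0.5077 -0.2338  0.0179]
 [ 0.5097 -0.2337  0.0281]
 [ 0.5098 -0.2439  0.0317]
 [ 0.5098 -0.2426  0.0282]
 [ 0.5098 -0.2488  0.0301]
 [ 0.5099 -0.2515  0.028 ]
 [ 0.512  -0.2447  0.029 ]
 [ 0.512  -0.2467  0.0298]
 [ 0.512  -0.2592  0.0327]
 [ 0.5121 -0.2561  0.0275]
 [ 0.5122 -0.2438  0.0138]
 [ 0.5142 -0.2579  0.0296]
 [ 0.5143 -0.255   0.0235]]
 panfloor [ 0.5514  0.1696 -0.0055] [0.7674 0.3558 0.0118] ((659.3051147460938, 262.8869934082031), (169.76370239257812, 203.1695098876953), 84.6934585571289)
 panrim [0.551  0.1822 0.033 ] [0.7699 0.3724 0.047 ] ((661.4677124023438, 281.4342041015625), (181.20542907714844, 206.90655517578125), 84.8095703125)
side grip top n 236 [ 0.5615 -0.3
[... 1438 characters left out ...]
0255] [ 0.383   0.3449 -0.0004]
339 [0.3811 0.1204 0.0435] [ 0.3745  0.3443 -0.0008]
343 [0.4081 0.0812 0.2992] [0.4075 0.2304 0.2995]
347 [0.4021 0.0811 0.2983] [0.4017 0.23   0.2992]
351 [0.3966 0.0807 0.2996] [0.3961 0.2294 0.2997]
355 [0.3903 0.081  0.2963] [0.3902 0.2293 0.2986]
359 [0.3851 0.0803 0.2994] [0.385  0.2279 0.3014]
363 [0.3794 0.0801 0.2995] [0.3787 0.2287 0.298 ]
367 [ 0.3168  0.125  -0.002 ] [0.3168 0.339  0.0011]
371 [ 0.3083  0.1249 -0.0033] [ 0.3079  0.3396 -0.0025]
door left end [[0.3519 0.3628 0.0021]
 [0.3516 0.3593 0.0001]
 [0.3972 0.2392 0.2977]
 [0.3974 0.2356 0.2994]
 [0.3976 0.2322 0.3005]
 [0.3975 0.2295 0.2997]
 [0.3972 0.2273 0.2978]
 [0.3974 0.2238 0.2991]]
```

```bash
cat >> h.py <<'E'
def info():
    import rig
    s=rig.read_state();q=s["ee_rot"];M=R.from_quat([q[1],q[2],q[3],q[0]]).as_matrix()
    return s,np.array(s["tool_pos"]),M
def goto(p,yang,p0=None,M=None):
    """fractions to reach TCP p with tool y at yang deg, tool down"""
    if M is None: s,p0,M=info()
    a=np.radians(yang);y=np.array([np.cos(a),np.sin(a),0]);z=np.array([0,0,-1.]);T=np.stack([np.cross(y,z),y,z],1)
    d=M.T@(np.array(p)-p0)/.1; r=R.from_matrix(M.T@T).as_rotvec()/(2*np.pi)
    print("shift",np.round(d,3),"turn",np.round(r,4)); return np.array(p),T
E
python3 - <<'E'
from h import *
import rig
print([ (k,getattr(rig,k)) for k in dir(rig) if 'tip' in k.lower() or isinstance(getattr(rig,k),(int,float))])
a=goto([.32,.52,.35],43); b=goto([.40,.45,.40],20,*a);c=goto([.48,.37,.42],0,*b); goto([.54,.29,.42],-11.5,*c)
E
```

```text
[('tip_reach', 0.022)]
shift [-0.597 -0.173 -0.972] turn [-0.0001  0.      0.0583]
shift [-1.058  0.108 -0.5  ] turn [0.     0.     0.0639]
shift [-1.025  0.478 -0.2  ] turn [0.     0.     0.0556]
shift [-0.8  0.6  0. ] turn [0.     0.     0.0319]
```

Emit:
move_arm(targets="0 -0.3 -0.1 -0.6 0 0 0.02; 0 -0.6 -0.17 -0.97 0 0 0.04; 0 -0.6 -0.17 -0.97 0 0 0.058; 0 -0.6 -0.17 -0.97 0 0 0.058")

```text
time_s: 0.43
tool_pos: [0.3231, 0.5194, 0.3557]
ee_rot: [0.001, 0.402, 0.916, 0.004]
wrist_force: [-0.6, 0.7, 0.1]
gripper_width: 1.0
```

Emit:
move_arm(targets="0 -0.5 0.05 -0.25 0 0 0.02; 0 -1 0.11 -0.5 0 0 0.04; 0 -1 0.11 -0.5 0 0 0.064; 0 -1 0.11 -0.5 0 0 0.064")

```text
time_s: 0.77
tool_pos: [0.4001, 0.4524, 0.4024]
ee_rot: [0.001, 0.577, 0.817, 0.002]
wrist_force: [0.8, 0.0, 0.3]
gripper_width: 1.002
```

Emit:
move_arm(targets="0 -0.5 0.24 -0.2 0 0 0.02; 0 -1 0.48 -0.2 0 0 0.04; 0 -1 0.48 -0.2 0 0 0.056; 0 -1 0.48 -0.2 0 0 0.056")

```text
time_s: 1.1
tool_pos: [0.4794, 0.3741, 0.4199]
ee_rot: [0.0, 0.711, 0.703, -0.0]
wrist_force: [-0.3, 0.6, -0.4]
gripper_width: 1.002
```

Emit:
move_arm(targets="0 -0.4 0.3 0 0 0 0.016; 0 -0.8 0.6 0 0 0 0.032; 0 -0.8 0.6 0 0 0 0.032")

```text
time_s: 1.35
tool_pos: [0.5379, 0.2946, 0.4193]
ee_rot: [0.0, 0.777, 0.63, -0.001]
wrist_force: [0.3, 0.2, -0.2]
gripper_width: 1.004
```

Emit:
move_arm(targets="0 -0.35 0.1 0 0 0 0; 0 -0.7 0.2 0 0 0 0; 0 -1 0.3 0 0 0 0")

```text
time_s: 1.6
tool_pos: [0.5451, 0.1919, 0.4194]
ee_rot: [-0.0, 0.774, 0.633, -0.001]
wrist_force: [0.3, -0.5, 0.1]
gripper_width: 1.003
```

Emit:
move_arm(targets="0 -0.35 0.1 0 0 0 0; 0 -0.7 0.2 0 0 0 0; 0 -1 0.3 0 0 0 0")

```text
time_s: 1.85
tool_pos: [0.5542, 0.0877, 0.4197]
ee_rot: [-0.0, 0.774, 0.633, -0.0]
wrist_force: [-0.2, 0.5, 0.3]
gripper_width: 1.003
```

Emit:
move_arm(targets="0 -0.35 0.1 0 0 0 0; 0 -0.7 0.2 0 0 0 0; 0 -1 0.3 0 0 0 0")

```text
time_s: 2.1
tool_pos: [0.5636, -0.0163, 0.4198]
ee_rot: [-0.0, 0.774, 0.633, -0.0]
wrist_force: [0.3, 0.5, -0.5]
gripper_width: 1.005
```

Emit:
move_arm(targets="0 -0.35 0.1 0.1 0 0 0; 0 -0.7 0.2 0.3 0 0 0; 0 -1 0.3 0.5 0 0 0; 0 -1 0.3 0.5 0 0 0")

```text
time_s: 2.43
tool_pos: [0.5726, -0.1227, 0.3655]
ee_rot: [-0.002, 0.776, 0.631, -0.002]
wrist_force: [-1.1, 0.2, -0.8]
gripper_width: 1.001
```

Emit:
move_arm(targets="0 -0.35 0.1 0.2 0 0 0; 0 -0.7 0.2 0.5 0 0 0; 0 -1 0.3 0.8 0 0 0; 0 -1 0.3 0.8 0 0 0; 0 -1 0.3 0.8 0 0 0")

```text
time_s: 2.85
tool_pos: [0.5821, -0.2234, 0.2876]
ee_rot: [-0.002, 0.775, 0.632, -0.001]
wrist_force: [0.3, 0.2, -0.4]
gripper_width: 1.002
```

```bash
python3 - <<'E'
from h import *
import rig
np.set_printoptions(precision=4,suppress=True)
s,p,M=info();print(s["time_s"],p,s["joint_positions"],s["wrist_force"])
a=goto([.5765,-.304,.20],-11.5)
goto([.5765,-.304,.105],-11.5,*a)
for n in("side","top"): cv2.imwrite(f"pics/{n}1.png",rig.snapshot(n)["img"])
E
```

```text
2.85 [ 0.5821 -0.2234  0.2876] [-0.4724  0.4598  1.5165  0.0003  1.17   -0.2691] [ 0.3015  0.1755 -0.4118]
shift [-0.802  0.112  0.875] turn [-0.0007 -0.0002 -0.0004]
shift [0.   0.   0.95] turn [0. 0. 0.]
```

View pics/side1.png

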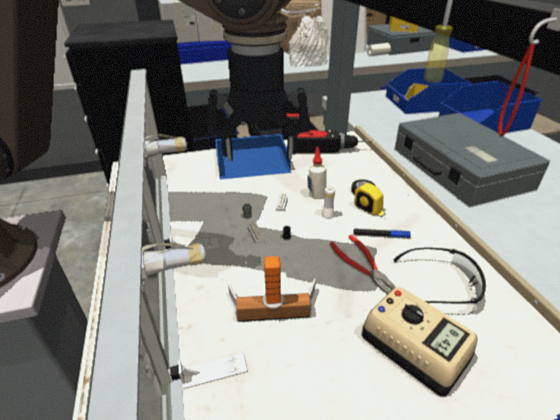

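The gripper hangs at (260,120), above and behind the sweeper grip at (272,270), and everything on the bench is still in place. I'll line up above the grip first.

Emit:
move_arm(targets="0 -0.35 0.05 0.3 0 0 0; 0 -0.8 0.11 0.6 0 0 0; 0 -0.8 0.11 0.85 0 0 0; 0 -0.8 0.11 0.85 0 0 0; 0 -0.8 0.11 0.85 0 0 0")

```text
time_s: 3.37
tool_pos: [0.5774, -0.3023, 0.2055]
ee_rot: [-0.001, 0.775, 0.632, -0.0]
wrist_force: [0.2, 0.1, 0.9]
gripper_width: 0.998
```

```bash
python3 - <<'E'
from h import *
import rig
np.set_printoptions(precision=4,suppress=True)
s,p,M=info();print(s["time_s"],p,s["wrist_force"])
goto([.5765,-.304,.105],-11.5)
im=rig.snapshot("side")["img"];cv2.imwrite("pics/side2.png",cv2.resize(im[60:340,150:430],None,fx=2,fy=2))
E
```

```text
3.3667 [ 0.5774 -0.3023  0.2055] [0.1885 0.072  0.8874]
shift [-0.02  -0.004  1.005] turn [-0.0002 -0.0001 -0.0002]
```

View pics/side2.png

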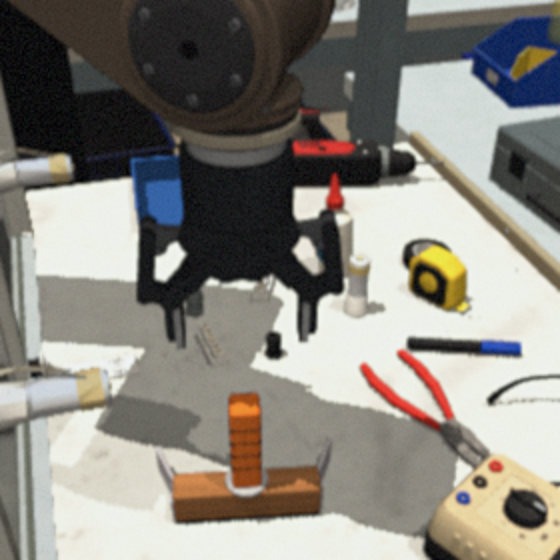

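Emit:
move_arm(targets="0 -0.02 0 0.25 0 0 0; 0 -0.02 0 0.5 0 0 0; 0 -0.02 0 0.75 0 0 0; 0 -0.02 0 1 0 0 0; 0 -0.02 0 1 0 0 0; 0 -0.02 0 1 0 0 0")

```text
time_s: 3.92
tool_pos: [0.5778, -0.3042, 0.1071]
ee_rot: [0.001, 0.774, 0.633, 0.0]
wrist_force: [1.1, -0.5, 0.3]
gripper_width: 0.998
```

Emit:
move_arm(targets="0.3 0 0 0 0 0 0; 0.4 0 0 0 0 0 0; 0.5 0 0 0 0 0 0; 0.6 0 0 0 0 0 0; 0.7 0 0 0 0 0 0; 1 0 0 0 0 0 0; 1 0 0 0 0 0 0; 1 0 0 0 0 0 0; 1 0 0 0 0 0 0; 1 0 0 0 0 0 0", force=60)

```text
time_s: 4.75
tool_pos: [0.5769, -0.3055, 0.1061]
ee_rot: [0.0, 0.775, 0.632, 0.0]
wrist_force: [-1.8, 1.1, 6.6]
gripper_width: 0.296
```

```bash
python3 - <<'E'
from h import *
import rig
np.set_printoptions(precision=4,suppress=True)
s,p,M=info();print(s["time_s"],p,s["wrist_force"],s["gripper_width"])
im=rig.snapshot("side")["img"];cv2.imwrite("pics/side3.png",cv2.resize(im[60:340,150:430],None,fx=2,fy=2))
E
```

```text
4.75 [ 0.5769 -0.3055  0.1061] [-1.8381  1.0588  6.6249] 0.2956111645672577
```

View pics/side3.png

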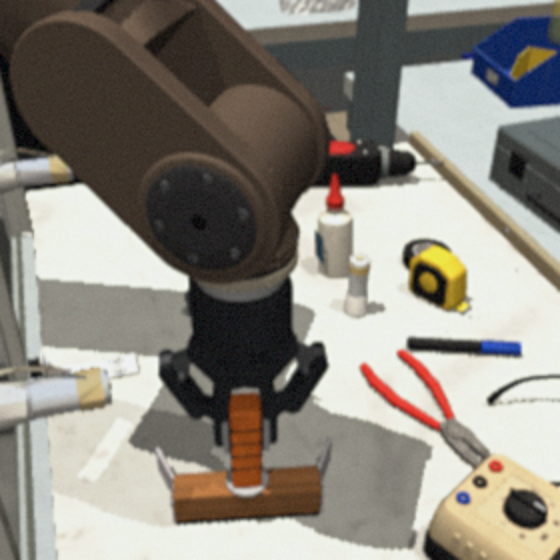

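```bash
python3 - <<'E'
from h import *
a=goto([.6175,-.24,.108],-5.3)
# along-sweep unit
u=np.array([np.cos(np.radians(84.7)),np.sin(np.radians(84.7)),0]);pan=np.array([.659,.2625,0])
print("local start",(np.array([.6175,-.24,0])-pan)@u)
E
```

```text
shift [ 0.723  0.266 -0.019] turn [ 0.0001  0.     -0.0175]
local start -0.5041850402167848
```

Emit:
move_arm(targets="1 0 0 -0.06 0 0 0; 1 0 0 -0.1 0 0 0; 1 0.18 0.07 -0.1 0 0 -0.005; 1 0.36 0.14 -0.1 0 0 -0.01; 1 0.54 0.2 -0.1 0 0 -0.014; 1 0.72 0.27 -0.1 0 0 -0.0175; 1 0.72 0.27 -0.06 0 0 -0.0175; 1 0.72 0.27 -0.02 0 0 -0.0175; 1 0.72 0.27 -0.02 0 0 -0.0175; 1 0.72 0.27 -0.02 0 0 -0.0175")

```text
time_s: 5.63
tool_pos: [0.6172, -0.2408, 0.1069]
ee_rot: [-0.0, 0.739, 0.673, -0.0]
wrist_force: [-0.4, 0.0, -2.5]
gripper_width: 0.297
```

```bash
python3 - <<'E'
from h import *
import rig
np.set_printoptions(precision=4,suppress=True)
s,p,M=info();print(s["time_s"],p,s["wrist_force"],s["gripper_width"])
goto([.6175,-.24,.108],-5.3)
im=rig.snapshot("side")["img"];cv2.imwrite("pics/side4.png",cv2.resize(im[60:340,150:430],None,fx=2,fy=2))
im=rig.snapshot("top")["img"];cv2.imwrite("pics/top4.png",cv2.resize(im[130:330,80:440],None,fx=2,fy=2))
E
```

```text
5.6333 [ 0.6172 -0.2408  0.1069] [-0.4212  0.0364 -2.5122] 0.2972502725190892
shift [ 0.008  0.002 -0.011] turn [-0.0001 -0.     -0.0002]
```

View pics/side4.png

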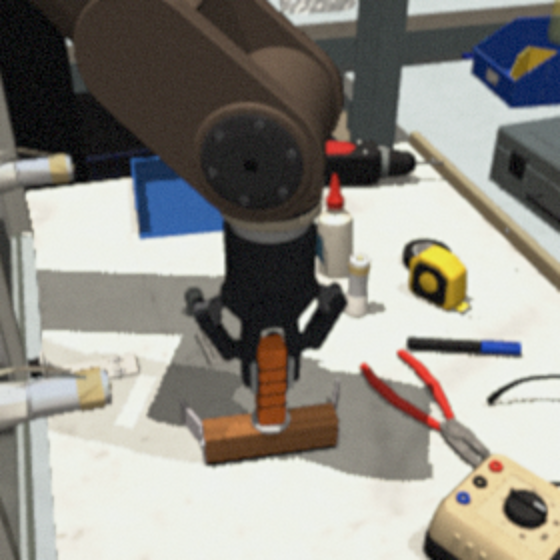

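View pics/top4.png

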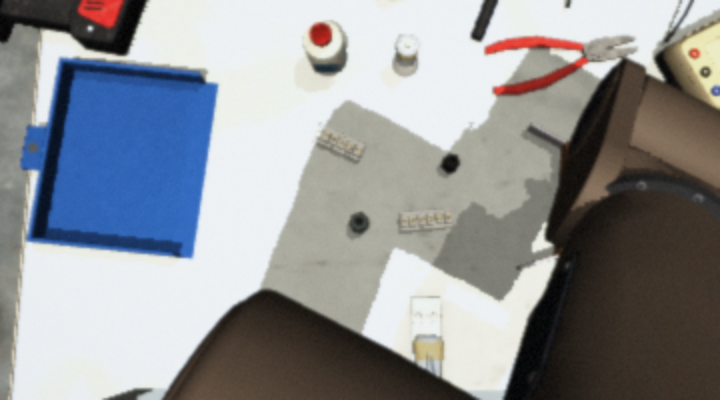

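Emit:
move_arm(targets="1 0.06 0 0 0 0 0; 1 0.14 0 0 0 0 0; 1 0.23 0 0 0 0 0; 1 0.32 0 0 0 0 0; 1 0.41 0 0 0 0 0; 1 0.5 0 0 0 0 0; 1 0.58 0 0 0 0 0; 1 0.66 0 0 0 0 0; 1 0.74 0 0 0 0 0; 1 0.82 0 0 0 0 0; 1 0.9 0 0 0 0 0; 1 0.98 0 0 0 0 0")

```text
time_s: 6.73
tool_pos: [0.6269, -0.1419, 0.1073]
ee_rot: [-0.0, 0.739, 0.674, 0.0]
wrist_force: [-0.3, -0.6, -2.6]
gripper_width: 0.299
```

Emit:
move_arm(targets="1 0.08 0 0 0 0 0; 1 0.16 0 0 0 0 0; 1 0.24 0 0 0 0 0; 1 0.32 0 0 0 0 0; 1 0.4 0 0 0 0 0; 1 0.48 0 0 0 0 0; 1 0.56 0 0 0 0 0; 1 0.64 0 0 0 0 0; 1 0.72 0 0 0 0 0; 1 0.8 0 0 0 0 0; 1 0.88 0 0 0 0 0; 1 0.96 0 0 0 0 0")

```text
time_s: 7.73
tool_pos: [0.6358, -0.0462, 0.1073]
ee_rot: [0.0, 0.739, 0.674, 0.0]
wrist_force: [-0.2, 0.2, -2.0]
gripper_width: 0.302
```

```bash
cat > look.py <<'E'
from h import *
import rig,sys
np.set_printoptions(precision=4,suppress=True)
n=sys.argv[1]
s,p,M=info();print(s["time_s"],p,s["wrist_force"],s["gripper_width"])
u=np.array([np.cos(np.radians(84.7)),np.sin(np.radians(84.7))]);w=np.array([u[1],-u[0]]);d=p[:2]-[.659,.2625];print("pan local along",d@u,"off",d@w)
a=rig.snapshot("side");b=rig.snapshot("top")
pickle.dump({"side":a,"top":b},open("last.pkl","wb"))
cv2.imwrite(f"pics/s{n}.png",cv2.resize(a["img"][80:340,150:430],None,fx=2,fy=2))
cv2.imwrite(f"pics/t{n}.png",cv2.resize(b["img"][130:330,80:440],None,fx=2,fy=2))
E
python3 look.py 5
```

```text
7.7333 [ 0.6358 -0.0462  0.1073] [-0.1697  0.2169 -1.9818] 0.30153231301758976
pan local along -0.3095624047624051 off 0.005369240757617329
```

View pics/s5.png

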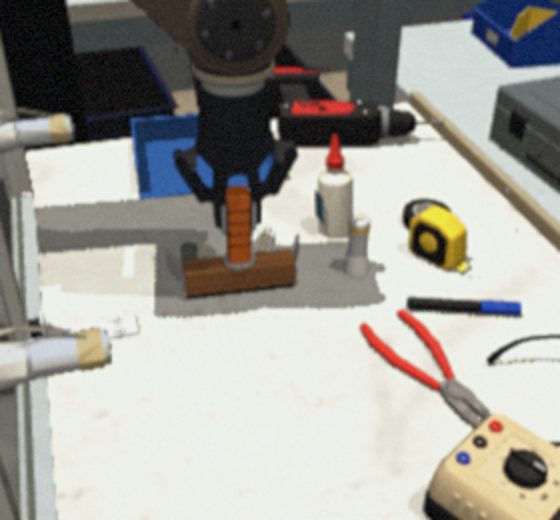

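View pics/t5.png

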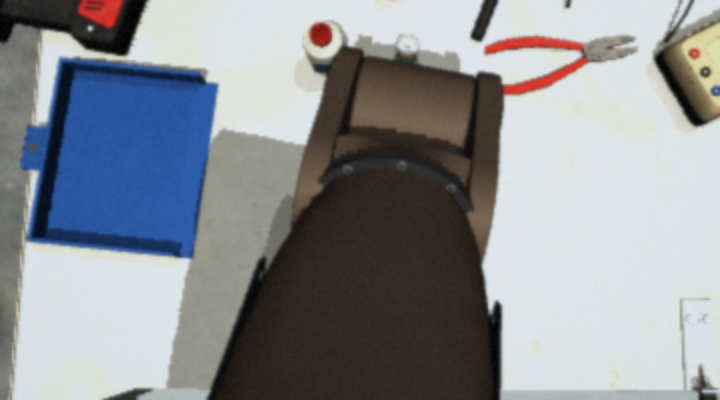

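Emit:
move_arm(targets="1 0.08 0 0 0 0 0; 1 0.16 0 0 0 0 0; 1 0.24 0 0 0 0 0; 1 0.32 0 0 0 0 0; 1 0.4 0 0 0 0 0; 1 0.48 0 0 0 0 0; 1 0.56 0 0 0 0 0; 1 0.64 0 0 0 0 0; 1 0.72 0 0 0 0 0; 1 0.8 0 0 0 0 0; 1 0.88 0 0 0 0 0; 1 0.96 0 0 0 0 0")

```text
time_s: 8.83
tool_pos: [0.6446, 0.0494, 0.1073]
ee_rot: [-0.0, 0.739, 0.674, 0.0]
wrist_force: [-0.7, -0.1, -2.9]
gripper_width: 0.296
```

```bash
python3 look.py 6
```

```text
8.8333 [0.6446 0.0494 0.1073] [-0.6668 -0.0819 -2.915 ] 0.2960084504267747
pan local along -0.21354165695761718 off 0.005338438188884869
```

View pics/s6.png

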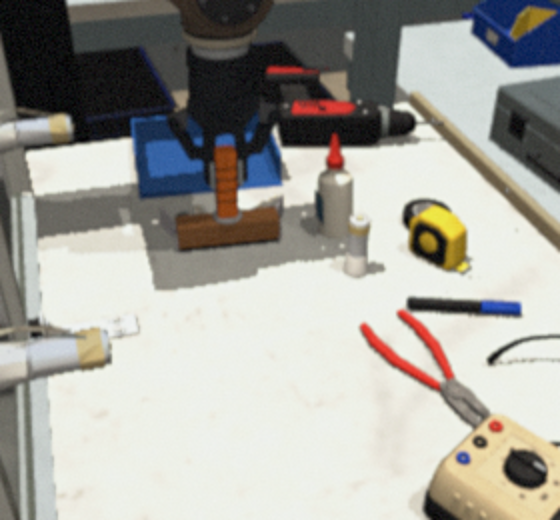

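View pics/t6.png

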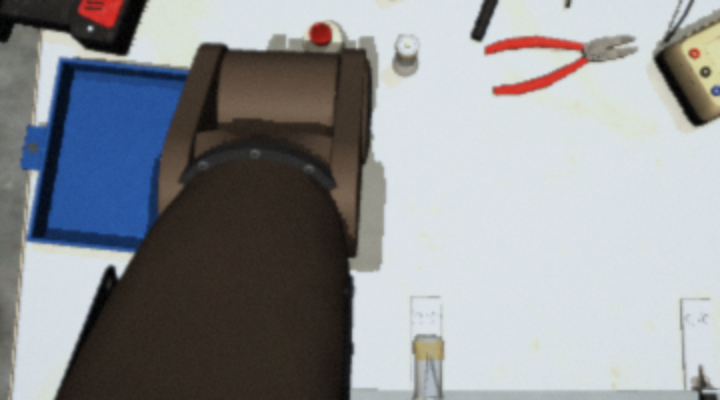

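Emit:
move_arm(targets="1 0.08 0 0 0 0 0; 1 0.16 -0.01 0 0 0 0; 1 0.24 -0.01 0 0 0 0; 1 0.32 -0.02 0 0 0 0; 1 0.4 -0.03 -0.02 0 0 0; 1 0.48 -0.03 -0.04 0 0 0; 1 0.56 -0.03 -0.045 0 0 0; 1 0.64 -0.03 -0.045 0 0 0; 1 0.72 -0.03 -0.045 0 0 0; 1 0.8 -0.03 -0.045 0 0 0; 1 0.88 -0.03 -0.045 0 0 0; 1 0.96 -0.03 -0.045 0 0 0")

```text
time_s: 9.93
tool_pos: [0.6504, 0.1452, 0.1117]
ee_rot: [-0.0, 0.739, 0.674, -0.0]
wrist_force: [0.8, -0.8, -2.9]
gripper_width: 0.296
```

```bash
python3 look.py 7
```

```text
9.9333 [0.6504 0.1452 0.1117] [ 0.7589 -0.8117 -2.9202] 0.2957600950443376
pan local along -0.11759065148411985 off 0.0023205889313262546
```

View pics/s7.png

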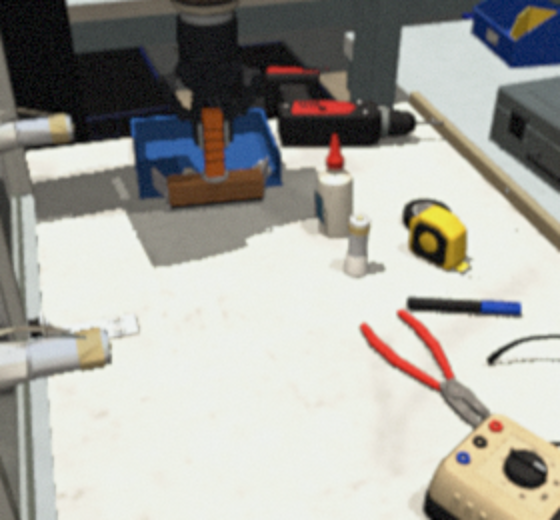

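View pics/t7.png

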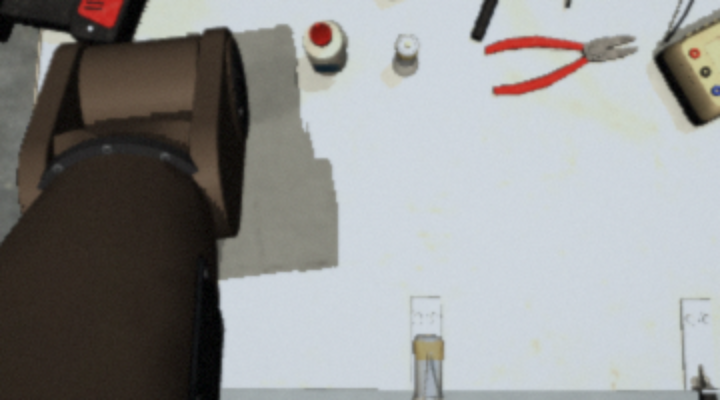

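Emit:
move_arm(targets="1 0.07 0 0 0 0 0; 1 0.14 0 0 0 0 0; 1 0.21 0 0 0 0 0; 1 0.28 0 0 0 0 0; 1 0.35 0 0 0 0 0; 1 0.42 0 0 0 0 0; 1 0.49 0 0 0 0 0; 1 0.56 0 0 0 0 0; 1 0.62 0 0 0 0 0; 1 0.68 0 0 0 0 0; 1 0.7 0 0 0 0 0; 1 0.7 0 0 0 0 0")

```text
time_s: 11.03
tool_pos: [0.6572, 0.2151, 0.1124]
ee_rot: [0.0, 0.739, 0.674, 0.001]
wrist_force: [-0.0, -1.3, 5.9]
gripper_width: 0.296
```

```bash
python3 look.py 8
```

```text
11.0333 [0.6572 0.2151 0.1124] [-0.0067 -1.3366  5.8559] 0.2956092079787042
pan local along -0.0474048288611962 off 0.002559659742510523
```

View pics/s8.png

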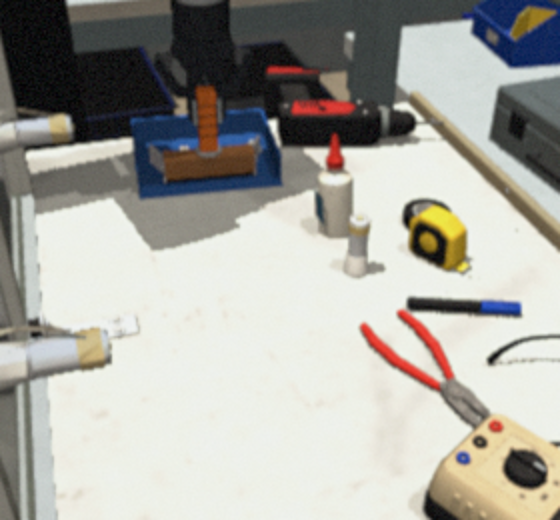

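The sweeper at (205,160) is well inside the pan and the bench behind it is clear. I'll lift straight up to look.

Emit:
move_arm(targets="1 0 0 -0.05 0 0 0; 1 0 0 -0.15 0 0 0; 1 0 0 -0.3 0 0 0; 1 0 0 -0.5 0 0 0; 1 0 0 -0.75 0 0 0; 1 0 0 -0.95 0 0 0; 1 0 0 -0.95 0 0 0")

```text
time_s: 11.72
tool_pos: [0.6581, 0.2148, 0.2117]
ee_rot: [0.001, 0.739, 0.674, 0.003]
wrist_force: [-0.1, 0.5, -1.9]
gripper_width: 0.298
```

Emit:
move_arm(targets="1 -0.25 0 0 0 0 0; 1 -0.5 0 0 0 0 0; 1 -0.75 0 0 0 0 0; 1 -1 0 0 0 0 0")

```text
time_s: 12.05
tool_pos: [0.647, 0.1138, 0.2058]
ee_rot: [-0.001, 0.739, 0.674, -0.0]
wrist_force: [0.8, 0.6, -2.5]
gripper_width: 0.296
```

Emit:
move_arm(targets="1 -0.25 0 0 0 0 0; 1 -0.5 0 0 0 0 0; 1 -0.75 0 0 0 0 0; 1 -1 0 0 0 0 0")

```text
time_s: 12.38
tool_pos: [0.6378, 0.014, 0.2059]
ee_rot: [-0.001, 0.739, 0.674, -0.0]
wrist_force: [0.9, -0.2, -1.3]
gripper_width: 0.298
```

Emit:
move_arm(targets="1 -0.25 0 0 0 0 0; 1 -0.5 0 0 0 0 0; 1 -0.75 0 0 0 0 0; 1 -1 0 0 0 0 0")

```text
time_s: 12.72
tool_pos: [0.6286, -0.0855, 0.2059]
ee_rot: [-0.001, 0.739, 0.674, -0.0]
wrist_force: [0.5, 0.4, -3.2]
gripper_width: 0.296
```

```bash
python3 look.py 9; python3 - <<'E'
from h import *
d=pickle.load(open("last.pkl","rb"))
a=cv2.resize(d["side"]["img"][130:210,205:305],None,fx=5,fy=5,interpolation=cv2.INTER_CUBIC)
b=cv2.resize(d["top"]["img"][150:265,80:200],None,fx=4,fy=4,interpolation=cv2.INTER_CUBIC)
cv2.imwrite("pics/p9a.png",a);cv2.imwrite("pics/p9b.png",b)
E
```

```text
12.7167 [ 0.6286 -0.0855  0.2059] [ 0.4987  0.4359 -3.1817] 0.2955320368979999
pan local along -0.3493516866797211 off 0.00187971644409073
```

View pics/p9a.png

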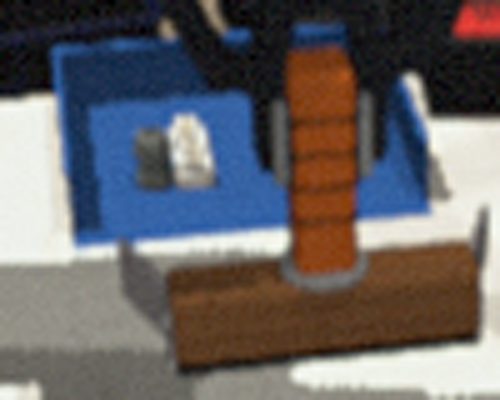

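View pics/p9b.png

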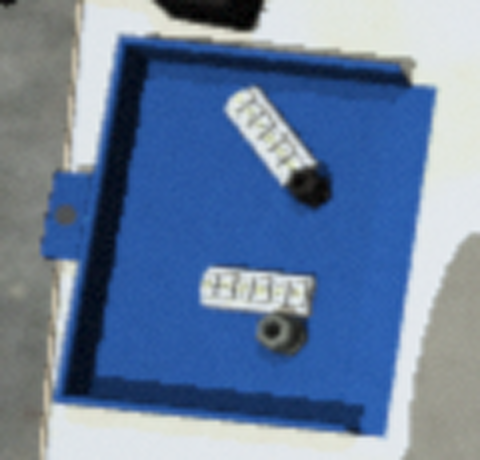

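View pics/s9.png

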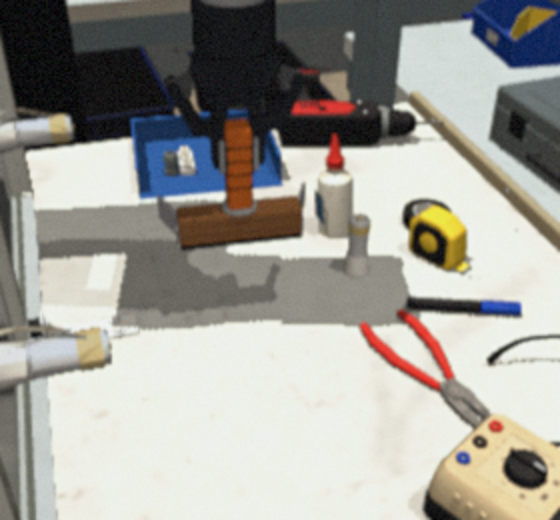

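All four fittings lie inside the pan, past the slope: strips at (275,135) and (257,290), glands at (310,185) and (282,333). Next I'll return the sweeper to its original spot.

```bash
python3 - <<'E'
from h import *
a=goto([.605,-.18,.17],-5.3);b=goto([.5765,-.274,.15],-11.5,*a);goto([.5765,-.3045,.107],-11.5,*b)
E
```

```text
shift [-0.943 -0.146  0.359] turn [-0.0002  0.     -0.0005]
shift [-0.962 -0.197  0.2  ] turn [0.     0.     0.0172]
shift [-0.299  0.061  0.43 ] turn [0. 0. 0.]
```

Emit:
move_arm(targets="1 -0.25 -0.04 0.1 0 0 0; 1 -0.5 -0.08 0.2 0 0 0; 1 -0.75 -0.12 0.3 0 0 0; 1 -0.94 -0.15 0.36 0 0 0; 1 -0.94 -0.15 0.36 0 0 0")

```text
time_s: 13.23
tool_pos: [0.6042, -0.1789, 0.1686]
ee_rot: [-0.001, 0.74, 0.673, -0.001]
wrist_force: [-0.8, -1.1, -3.0]
gripper_width: 0.296
```

Emit:
move_arm(targets="1 -0.25 -0.05 0.05 0 0 0.005; 1 -0.5 -0.1 0.1 0 0 0.01; 1 -0.75 -0.15 0.15 0 0 0.014; 1 -0.96 -0.2 0.2 0 0 0.017; 1 -0.96 -0.2 0.2 0 0 0.017; 1 -0.96 -0.2 0.2 0 0 0.017")

```text
time_s: 13.73
tool_pos: [0.5766, -0.2704, 0.1501]
ee_rot: [-0.001, 0.774, 0.633, -0.0]
wrist_force: [0.0, 0.2, -2.9]
gripper_width: 0.299
```

```bash
python3 - <<'E'
from h import *
s,p,M=info();print(s["time_s"],p)
goto([.5765,-.3045,.107],-11.5)
E
```

```text
13.7333 [ 0.5765554  -0.27038188  0.1501323 ]
shift [-0.335  0.068  0.431] turn [-0.0002 -0.0001  0.    ]
```

Emit:
move_arm(targets="1 -0.15 0.03 0.1 0 0 0; 1 -0.33 0.07 0.2 0 0 0; 1 -0.33 0.07 0.3 0 0 0; 1 -0.33 0.07 0.37 0 0 0; 1 -0.33 0.07 0.4 0 0 0; 1 -0.33 0.07 0.42 0 0 0; 1 -0.33 0.07 0.43 0 0 0; 1 -0.33 0.07 0.43 0 0 0; 1 -0.33 0.07 0.43 0 0 0")

```text
time_s: 14.48
tool_pos: [0.5773, -0.3041, 0.1082]
ee_rot: [0.0, 0.774, 0.633, 0.0]
wrist_force: [0.6, -0.1, -2.5]
gripper_width: 0.294
```

```bash
python3 look.py 10
```

```text
14.4833 [ 0.5773 -0.3041  0.1082] [ 0.5992 -0.1284 -2.4519] 0.2937689496075677
pan local along -0.5717102135856592 off -0.029004726135525467
```

View pics/s10.png

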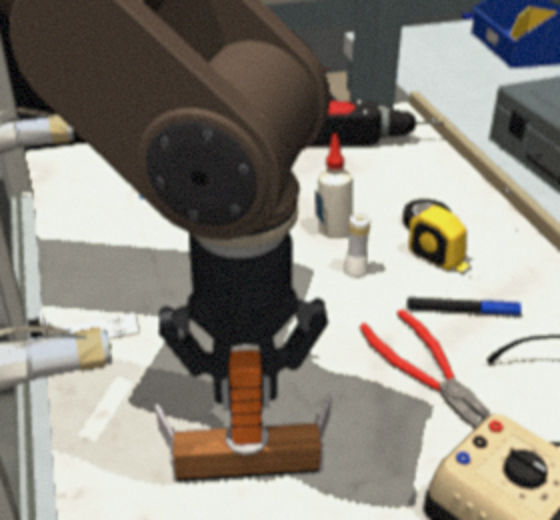

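Emit:
move_arm(targets="1 0 0 0.01 0 0 0; 1 0 0 0.02 0 0 0; 1 0 0 0.02 0 0 0")

```text
time_s: 14.83
tool_pos: [0.5772, -0.3043, 0.1062]
ee_rot: [0.0, 0.774, 0.633, 0.0]
wrist_force: [-1.8, 0.3, 1.6]
gripper_width: 0.296
```

Emit:
move_arm(targets="0.6 0 0 0 0 0 0; 0.5 0 0 0 0 0 0; 0.4 0 0 0 0 0 0; 0.2 0 0 0 0 0 0; 0 0 0 0 0 0 0; 0 0 0 0 0 0 0; 0 0 0 0 0 0 0; 0 0 0 0 0 0 0; 0 0 0 0 0 0 0")

```text
time_s: 15.58
tool_pos: [0.5771, -0.3043, 0.1057]
ee_rot: [-0.0, 0.774, 0.633, 0.0]
wrist_force: [0.3, -0.4, 1.6]
gripper_width: 1.003
```

Emit:
move_arm(targets="0 0 0 -0.15 0 0 0; 0 0 0 -0.35 0 0 0; 0 0 0 -0.6 0 0 0; 0 0 0 -0.85 0 0 0; 0 0 0 -1 0 0 0; 0 0 0 -1 0 0 0")

```text
time_s: 16.08
tool_pos: [0.578, -0.3048, 0.2095]
ee_rot: [0.003, 0.774, 0.633, 0.001]
wrist_force: [-0.1, -0.8, -0.4]
gripper_width: 1.0
```

Emit:
move_arm(targets="0 0.3 0 -0.3 0 0 0; 0 0.6 0 -0.6 0 0 0; 0 0.9 0 -0.9 0 0 0; 0 0.9 0 -0.9 0 0 0; 0 0.9 0 -0.9 0 0 0; 0 0.9 0 -0.9 0 0 0; 0 0.9 0 -0.9 0 0 0")

```text
time_s: 16.67
tool_pos: [0.5944, -0.2167, 0.294]
ee_rot: [-0.001, 0.774, 0.633, -0.001]
wrist_force: [-1.0, -0.5, -0.9]
gripper_width: 1.001
```

```bash
python3 look.py 11; python3 - <<'E'
from h import *
d=pickle.load(open("last.pkl","rb"));d0=pickle.load(open("d0.pkl","rb"))
for n in("top","side"):
    v=d[n];C=cloud(v)
    ok=(v["z_map"]>0)&(abs(C[...,1]+.29)<.1)&(abs(C[...,0]-.57)<.12)
    P=C[ok&(C[...,2]>.125)&(C[...,2]<.145)]
    if len(P): print(n,"grip top",len(P),P.mean(0),np.percentile(P[:,2],95))
    D0=d0[n]
    for nm,u in (("glue",[.77,.04,.1]),("barrel",[.777,-.05,.06])):
        x,y=proj(v,u)[0].astype(int); print(nm,cv2.absdiff(v["img"][y-20:y+20,x-15:x+15],D0["img"][y-20:y+20,x-15:x+15]).mean())
    
C=cloud(d["top"]); 
m=(C[...,2]>.012)&(C[...,2]<.06)&(d["top"]["z_map"]>0)&(C[...,0]>.58)&(C[...,0]<.74)&(C[...,1]>.1)&(C[...,1]<.335)
k,l,st,c=cv2.connectedComponentsWithStats(m.astype(np.uint8))
u=np.array([np.cos(np.radians(84.7)),np.sin(np.radians(84.7))])
for i in range(1,k):
    if st[i,4]>20: P=C[l==i]; q=(P[:,:2]-[.659,.2625])@u; print("item",P.mean(0),"pan x",q.min(),q.max())
cv2.imwrite("pics/p11b.png",cv2.resize(d["top"]["img"][150:265,80:200],None,fx=4,fy=4,interpolation=cv2.INTER_CUBIC))
E
```

```text
16.6667 [ 0.5944 -0.2167  0.294 ] [-0.9764 -0.4867 -0.8573] 1.0007432647251222
pan local along -0.4831338284445248 off -0.020090479166981288
glue 44.77777777777778
barrel 48.478611111111114
side grip top 238 [ 0.57513847 -0.30853161  0.1337628 ] 0.13688698575915373
glue 5.620555555555556
barrel 2.2244444444444444
item [0.71029295 0.25207891 0.01995599] pan x -0.0341236706630346 0.028299415658386395
item [0.62245451 0.25567071 0.02096661] pan x -0.03304582458873701 0.025359228905737947
```

View pics/s11.png

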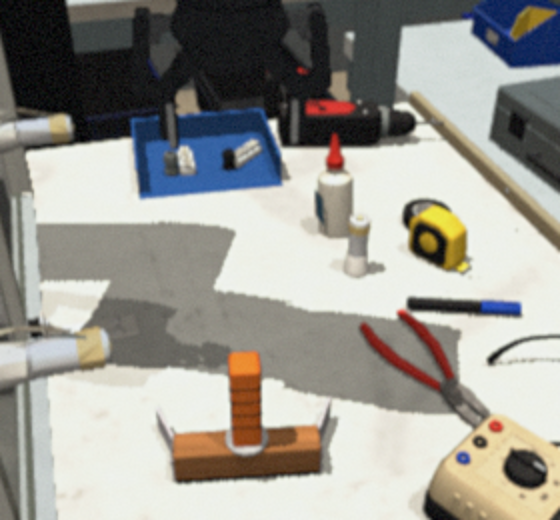

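View pics/p11b.png

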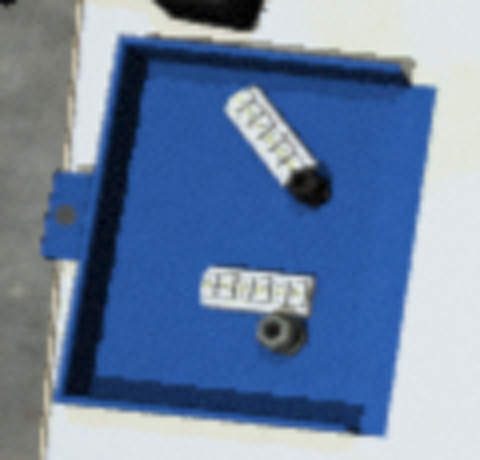

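The sweeper stands free and upright at (247,410) with the gripper clear of it. All four fittings lie inside the pan, and the bottle and barrel are where they were. In the top view the arm covers those two, so that picture-difference check means nothing there. The side view shows no change.

```bash
python3 -c "
from rig import *
print(sign_off())"
```

```text
the job is handed in; nothing more can be done
None
```

The job is done and handed in at about 17 s on the robot's clock. I gripped the sweeper by its orange grip and swept all four fittings into the pan in one pass. I then lifted it out, stood it back up and let go.

My last checks showed:
- **Fittings:** all four lie inside the pan. They sit about 34 mm short of its centre to 28 mm beyond it, well past the lip at 85 mm.
- **Sweeper:** it stands upright within about 3 mm of where I found it.
- **Glue bottle and lock barrel:** unmoved in the side view. The top-view comparison showed a large difference for both, because the arm was blocking that camera, so I could not confirm it from there.
- **Wrist force:** the highest value I read was about 7 N. There was one light contact of about 6 N while the sweeper was inside the pan, probably with its floor.

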